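# Find and mark the high spot of a wheel on the truing stand

### The job

The wheel on the truing stand has one high spot that rubs on the pointer. Turn the wheel slowly by its red handle, feel for where it drags hardest, stop with the crest of the high spot at the pointer and let go; then press the blue marking punch gently all the way down and let it spring back, with the wheel staying where it is. Never press the punch anywhere else on the wheel, and leave the other things on the desk alone.

Things in the scene. Friction and masses are not known exactly. Their poses are not given: they have to be found in the camera images.
- stand: Truing stand fixed to the desk: green base plate 280 x 130 x 12 mm. Origin on the desk on the vertical spindle axis (the wheel's axis); x points level from the spindle to the pointer post. The sprung pointer on the post, 41 mm up, has an orange ball tip 0.8 mm clear of the true rim; the high spot pushes it back (spring 6 N/mm, friction about 0.8).
- wheel: Wheel lying flat on the spindle, underside 30 mm up: aluminium web, black tyre 180 mm across, 22 mm high; turns endlessly either way (bearing drag about 0.05 N m). Origin on the axis at its underside, x points to the handle. The tyre has one high spot: a smooth 3 mm swell over 26 degrees either side of its crest, at an unknown angle to the handle, hardly visible, fixed on the wheel.
- handle_grip (a point): Grip point of the red upright crank handle: a round sleeve 22 mm in diameter, spinning freely on its pin, 45 mm from the wheel's axis, 65 to 135 mm above the desk. The point lies on the handle's axis 120 mm above the desk; fingertips kept 100 mm or more above the desk clear the rest of the stand all the way round. Site axes as the wheel's.
- pointer_post: Grey post on the stand with the sprung pointer and the punch. Origin at its foot, 130 mm from the spindle axis; axes as the stand's. Only the high spot touches the pointer: the wheel then drags, within 22 degrees of the crest, rising smoothly to 10 to 20 N at the handle with the crest at the pointer and falling again beyond. The rubbing holds the wheel there when let go.
- punch (a joint): Marking punch on the post's overhanging arm, straight above the pointer tip and the rim: 0 = up, 0.006 m = fully pressed down, springs back by itself (about 2 N at first, 6 to 7 N at the bottom).
- punch_cap (a point): Centre of the top face of the punch's blue cap, 25 mm in diameter, 96 mm above the desk when up, 83 mm from the spindle axis; it is pressed straight down.
- chisel: Bystander: wood chisel with pale eight-sided handle, 270 mm long. Origin at the centre of its underside.
- pencil_flat: Bystander: flat red carpenter's pencil, 163 mm long. Origin at the centre of its underside.
- tape_1: Bystander: roll of cream tape, 100 mm across, 25 mm high. Origin at the centre of its underside.
- folding_rule: Bystander: yellow folding rule, 235 x 18 x 16 mm. Origin at the centre of its underside.
- offcut_2: Bystander: grey-brown wood offcut, 100 x 40 x 30 mm. Origin at the centre of its underside.

How it is judged:
By the outcome, as a careful person would: the job done as asked, in the order asked, and still so for the second after the job is handed in, with the robot touching nothing.
It also fails if it takes over 58 s, if anything falls off the work surface, if the arm or the gripper's body presses on something with over 40 N, if the wrist force passes 120 N, or if a joint passes its speed limit or range.

### The arm

A 6-joint arm with a two-finger parallel gripper is mounted at the origin on a cart in front of the work surface, level with it; the furniture and walls round the work are solid. World frame = base frame: x ahead of the robot, y to its left, z up, the work surface at z = 0. Lengths are in mm, angles in rad, forces in N, time in s.
With the tool pointing down it reaches from about 300 to 775 mm from the base axis. Payload 14.6 kg.
Tool frame: the origin (TCP) lies at the very end of the fingers, on their centre line; the grasp point (between the pads) lies 19 mm behind it; z points along the fingers, y is the line along which they close (so a half turn about z gives the same grasp; the last joint's range is limited). The gripper opens to 94 mm and grips with 3 to 60 N. Pads are 16 mm wide; open, the fingers measure 119 mm over their backs; the gripper's body (75 mm by 177 mm) begins 78 mm behind the grasp point.
Start: joints at [1.09, 0.3, 1.521, -0, 1.321, -0.067], TCP at [221.147, 503.571, 205.446] pointing down, gripper open.
Joint ranges: [-3.03, 3.03], [-0.79, 2.21], [0.23, 2.52], [-1.04, 4.18], [0, 3.07], [-2.55, 2.55]. Speed limits (rad/s): [2.22, 2.22, 2.57, 3.14, 3.14, 3.14].

### API

Orientations are given as [roll, pitch, yaw] about the fixed x, y, z axes, in that order (R = Rz(yaw) Ry(pitch) Rx(roll)).
In Python, from cell import manip, camera, get_calibration gives the robot as it stands. The module is installed in compiled form; this text tells all that it offers.
- The arm moves only by the tool jog_arm, never from a script. Its argument "plan" is one flat list of numbers, 6 for each row, row after row: the shift along the world's x, y, z in m, then the turn, a rotation vector about the world's x, y, z in degrees. A call has 1 to 20 rows; each row is the pose to reach, as a shift and turn from the pose commanded when the call began; what a row does not reach only later rows make up. A row lasts 1/10 s, in which the tool goes at most 50 mm and 8.59 degrees, less where a joint would pass 70% of its speed; a pose out of reach is approached as far as the arm can. A call with a gripper value outside its range is refused whole. "claw" is the finger opening in m, from 0 to 0.094, set as the call begins (left out, the last holds). The fingers move at their own pace and stop on an object; "force" is the grip in N (left out, the last holds). Time passes only in rows, so rows that repeat a pose let the fingers close. It gives the time, the measured TCP pose, the force, the opening and the grip force at its end, in the units of the state.
- manip.read_state(): the state, without advancing time (a new reading comes with each control period).
- camera(name): name is "side" or "top" or "wrist"; returns (picture, depth): 400x640x3 uint8, red, green, blue; 400x640 float32, mm along the optical axis (not along the pixel's ray), 0 where there is no reading.
- get_calibration(name): a dict with "fx", "fy", "cx", "cy" (pixels), "k1" (the pictures are not rectified: a ray, as slopes to the right and down, at radius r is drawn at 1 + k1 r^2 times it, then the intrinsics apply), "origin" and "attitude" of the camera in the world. Camera axes: x right, y down, z forward; pixel columns grow to the right and rows downward; lengths in mm; the calibration is good to about 2 mm. A picture is of the moment at which its call begins: read the wrist's pose just before it. get_calibration takes no time and is no camera call; for the wrist camera it gives the pose at the moment of the call.
- manip.sign_off(): hands the job in; it is judged then, once.
The state is a dict: "clock": time; "joints": joint angles; "qd": joint speeds; "effort": joint torques, N m; "eef_pos": TCP position; "eef_rot": TCP orientation; "wrist_force": force on the tool from outside, world axes, zero at the start; "moment": the same for the moment, N m; "finger_gap": finger opening in mm; "finger_force": force on a finger pad.
Only numpy, scipy, OpenCV 4.12 (cv2) and the standard library are available. Lean on these libraries where they do the work, as an engineer would, in place of code of your own. Each camera call takes 0.05 s, during which the arm holds its last target. There are 200 camera calls.

## Working session

There is one attempt and no reset: what is moved stays moved. The work goes in short steps, Python scripts to look and compute and a tool call to move; the robot and the scene stay as the last step left them, time stands still between calls to the robot, and variables do not carry over. Pictures are saved under pics/ and viewed, at most 10 in all, crops included, and the job is handed in when it is done.

Besides the shell and the picture viewer there is one more tool, called after ">>>" in YAML: its name, and indented under it one key for each argument. jog_arm: Moves the arm, as the interface text tells. Its arguments: {"type":"object","properties":{"plan":{"type":"array"},"claw":{"type":"number"},"force":{"type":"number"}},"required":["plan"]}

```bash
mkdir -p pics
python3 - <<'E'
from cell import manip,camera,get_calibration
import cv2,numpy as np
s=manip.read_state();print(s)
for n in("top","side"):
    p,d=camera(n);cv2.imwrite(f"pics/{n}0.png",p[:,:,::-1]);np.savez(f"{n}0.npz",p=p,d=d)
    print(n,get_calibration(n))
E
```

```text
{'clock': 0.0, 'joints': array([ 1.09041496e+00,  3.00439491e-01,  1.52158396e+00, -2.14232312e-05,
        1.32068870e+00, -6.66303906e-02]), 'qd': array([-0.00044417,  0.00030246,  0.00115339,  0.00111595,  0.00207524,
        0.00042159]), 'effort': array([ 1.38029940e-03, -5.31812704e+01, -3.52744746e+01,  7.08764512e-02,
        2.43641669e-02, -1.14293443e-04]), 'eef_pos': array([221.02781475, 503.34825095, 204.90244741]), 'eef_rot': array([-3.14047426e+00, -5.38327999e-05,  2.72784696e+00]), 'wrist_force': array([-1.06251774, -0.01883981, -0.19263818]), 'moment': array([ 0.02273335, -0.00441041, -0.01427301]), 'finger_force': 0.0, 'finger_gap': 93.82371874137225}
top {'fx': 395.6471315152125, 'fy': 395.6471315152125, 'cx': 311.1104883037387, 'cy': 194.98970227966663, 'k1': -0.007235039987929025, 'origin': array([ 310.03597884,   -4.14528184, 1396.18580903]), 'attitude': array([-2.94835882,  0.0078795 , -1.57457419])}
side {'fx': 402.9018919976598, 'fy': 402.9018919976598, 'cx': 321.5146743090787, 'cy': 203.7500739485124, 'k1': -0.0520970429463891, 'origin': array([ 142.57331351, -895.07989533,  656.97303071]), 'attitude': array([-2.09274201,  0.02044557, -0.46946813])}
```

View pics/top0.png

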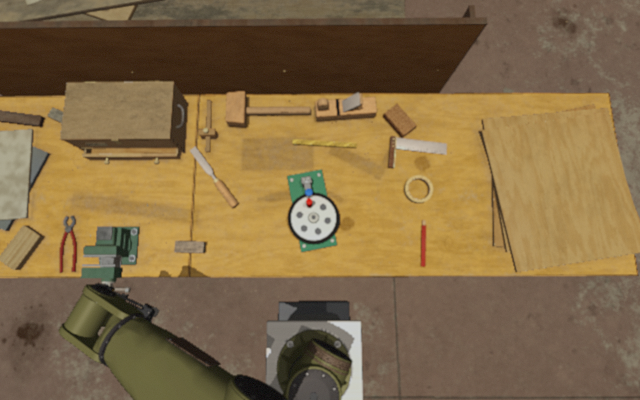

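View pics/side0.png

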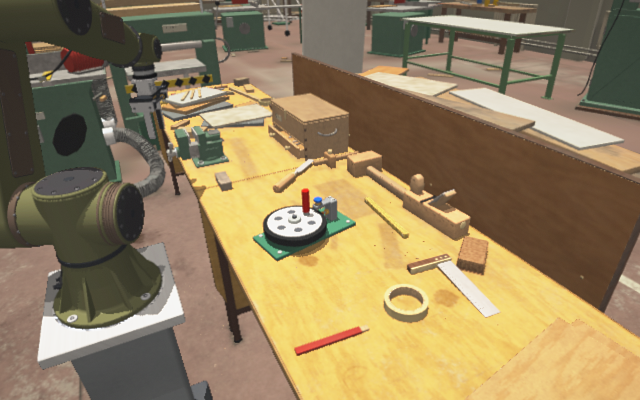

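The top view shows the wheel at about (313,217), the red handle at (309,202) and the blue cap at (308,192). The post is on the far side. Next I'll measure these.

```bash
cat > h.py <<'E'
import numpy as np,cv2
from scipy.spatial.transform import Rotation as Ro
def ray(c,u,v):
    K=np.array([[c['fx'],0,c['cx']],[0,c['fy'],c['cy']],[0,0,1]])
    q=cv2.undistortPoints(np.array([[[u,v]]],float),K,np.array([c['k1'],0,0,0,0.]))[0,0]
    return Ro.from_euler('xyz',c['attitude']).apply([q[0],q[1],1])
def onplane(c,u,v,z):
    d=ray(c,u,v);o=np.array(c['origin']);return o+d*(z-o[2])/d[2]
def blobs(p,lo,hi,roi,n=3):
    h=cv2.cvtColor(p,cv2.COLOR_RGB2HSV)
    if lo[0]>hi[0]: m=cv2.inRange(h,tuple(lo),(180,hi[1],hi[2]))|cv2.inRange(h,(0,lo[1],lo[2]),tuple(hi))
    else: m=cv2.inRange(h,tuple(lo),tuple(hi))
    r=np.zeros_like(m);x0,y0,x1,y1=roi;r[y0:y1,x0:x1]=m[y0:y1,x0:x1]
    k,l,st,ce=cv2.connectedComponentsWithStats(r)
    return [(st[i,4],ce[i],st[i,:4],l==i) for i in sorted(range(1,k),key=lambda i:-st[i,4])[:n]]
RED=((172,140,80),(6,255,255));BLUE=((100,120,60),(125,255,255));GREEN=((60,90,30),(95,255,255));BLACK=((0,0,0),(180,255,60));
E
python3 - <<'E'
from h import *
from cell import get_calibration
for n,roi in(("top",(280,165,350,255)),("side",(245,180,365,260))):
    p=np.load(n+"0.npz")['p'];c=get_calibration(n)
    for nm,C,z in(("red",RED,135),("blue",BLUE,96),("green",GREEN,12),("black",BLACK,52)):
        for a,ce,st,m in blobs(p,*C,roi,2):
            print(n,nm,a,ce.round(1),st,onplane(c,*ce,z).round(1))
            if nm in("green",): pass
        if nm=="black" and n=="top":
            a,ce,st,m=blobs(p,*C,roi,1)[0];cn=max(cv2.findContours(m.astype(np.uint8),0,2)[0],key=len)
            (x,y),r=cv2.minEnclosingCircle(cn);e=cv2.fitEllipse(cn);print(x,y,r,e,onplane(c,*e[0],45))
        if nm=="green" and n=="top":
            pts=np.vstack([np.argwhere(m)[:,::-1] for a,ce,st,m in blobs(p,*C,roi,6) if a>5]).astype(np.float32)
            b=cv2.minAreaRect(pts);print(b,onplane(c,*b[0],12),[onplane(c,*q,12).round(0) for q in cv2.boxPoints(b)])
E
```

```text
top red 30 [308.9 202. ] [307 198   5   8] [533.7  12.2 135. ]
top blue 45 [308.6 191.8] [305 189   8   7] [575.4  13.7  96. ]
top green 535 [306.  184.9] [288 171  38  32] [617.8  24.   12. ]
top green 170 [316.6 244.8] [300 239  36  12] [404.3 -12.7  12. ]
((311.13458251953125, 210.1730499267578), (75.70082092285156, 34.712554931640625), 78.69007110595703) [526.19012493   5.85985176  12.        ] [array([649.,  93.,  12.]), array([674., -29.,  12.]), array([407., -79.,  12.]), array([384.,  40.,  12.])]
top black 251 [315.3 222.6] [289 193  50  51] [477.   -8.5  52. ]
313.5301818847656 218.0291748046875 25.44345474243164 ((313.21173095703125, 217.86224365234375), (48.9432487487793, 49.02522659301758), 107.64725494384766) [494.24105847  -1.42490365  45.        ]
side red 144 [305.3 200.3] [302 189   8  24] [514.5 -43.6 135. ]
side blue 32 [317.6 199.4] [314 197   8   6] [575.2   7.8  96. ]
side green 409 [275.1 247.4] [254 233  54  27] [420.3 -39.8  12. ]
side green 369 [336.7 225.3] [316 212  39  30] [619.7 -23.6  12. ]
side black 478 [295.5 239.1] [264 225  62  22] [463.6 -84.1  52. ]
side black 19 [320.1 213.9] [315 210   9  11] [577.4  -1.6  52. ]
```

>>> jog_arm:
  plan: [0.314, -0.494, 0.04, 0, 0, 0, 0.314, -0.494, 0.04, 0, 0, 0, 0.314, -0.494, 0.04, 0, 0, 0, 0.314, -0.494, 0.04, 0, 0, 0, 0.314, -0.494, 0.04, 0, 0, 0, 0.314, -0.494, 0.04, 0, 0, 0, 0.314, -0.494, 0.04, 0, 0, 0, 0.314, -0.494, 0.04, 0, 0, 0, 0.314, -0.494, 0.04, 0, 0, 0, 0.314, -0.494, 0.04, 0, 0, 0, 0.314, -0.494, 0.04, 0, 0, 0, 0.314, -0.494, 0.04, 0, 0, 0, 0.314, -0.494, 0.04, 0, 0, 0, 0.314, -0.494, 0.04, 0, 0, 0]
  claw: 0.06

```text
clock: 1.5
eef_pos: [535.0, 9.2, 244.8]
eef_rot: [-3.141, -0.001, 2.726]
wrist_force: [0.3, 0.4, 0.4]
finger_gap: 60.0
finger_force: 0.0
```

Run:
```python
from h import *
from cell import manip,camera,get_calibration
s=manip.read_state();print(s['clock'],s['eef_pos'],s['eef_rot'],s['joints'],s['wrist_force'])
c=get_calibration("wrist");p,d=camera("wrist");print(c)
cv2.imwrite("pics/w1.png",p[:,:,::-1]);np.savez("w1.npz",p=p,d=d,c=c)
for nm,C,z in(("red",RED,135),("blue",BLUE,96)):
    for a,ce,st,m in blobs(p,*C,(0,0,640,400),2): print(nm,a,ce.round(1),st,onplane(c,*ce,z).round(1),np.median(d[m]))
```

```text
1.5 [534.99740213   9.23643417 244.8400608 ] [-3.14131169e+00 -1.18823764e-03  2.72641238e+00] [-5.12733755e-02  2.39217493e-01  1.50578726e+00  1.62796557e-04
  1.39779833e+00 -1.20691772e+00] [0.27749104 0.42106545 0.36410921]
{'fx': 346.15122300835645, 'fy': 346.15122300835645, 'cx': 320.46629205931805, 'cy': 201.88609165178173, 'k1': -0.02237895869096657, 'origin': array([464.76034426,  40.75942128, 425.17456533]), 'attitude': array([2.86915032e+00, 4.48826912e-04, 1.15576959e+00])}
red 568 [ 13.3 226.6] [  0 196  32  56] [ 448. -256.  135.] 441.097
red 17 [335.5 196.5] [333 194   5   7] [539.7  21.9 135. ] 299.4883
blue 136 [338.  226.9] [331 217  17  18] [579.9   9.2  96. ] 347.85056
blue 3 [346.7 228. ] [346 227   2   3] [584.5  16.7  96. ] 347.8641
```

View pics/w1.png

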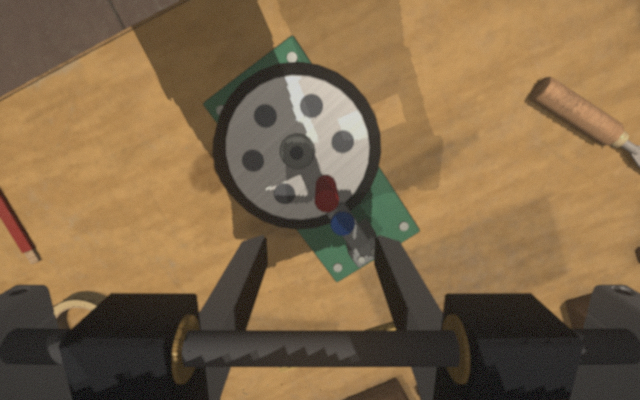

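The wrist view shows the wheel centred at (297,146), the handle at (326,193) and the blue cap at (342,223), all in the gripper's shadow. I'll refine these with masks that allow for the shadow.

Run:
```python
from h import *
f=np.load("w1.npz",allow_pickle=True);p,d,c=f['p'],f['d'],f['c'].item()
for nm,C,z in(("red",((165,100,30),(10,255,255)),128),("blue",((100,100,25),(130,255,255)),96),("green",((60,70,20),(95,255,255)),12)):
    for a,ce,st,m in blobs(p,*C,(190,25,430,290),2): print(nm,a,ce.round(1),st,onplane(c,*ce,z).round(1),np.percentile(d[m],[2,50]))
# red by depth, top face
a,ce,st,m=blobs(p,(165,100,30),(10,255,255),(290,160,360,230),1)[0]
R=Ro.from_euler('xyz',c['attitude']);ys,xs=np.nonzero(m)
P=np.array([c['origin']+R.apply(np.array([1,1,1])*0)+ray(c,x,y)*d[y,x] for x,y in zip(xs,ys)])
print("z pct",np.percentile(P[:,2],[5,50,95]),"xy of all",np.median(P[:,:2],0)); t=P[P[:,2]>130];print("top",len(t),t.mean(0),t.min(0),t.max(0))
h=cv2.cvtColor(p,cv2.COLOR_RGB2HSV);g=((p.max(2)<50)).astype(np.uint8);g[:, :205]=0;g[:,390:]=0;g[240:]=0
cn=max(cv2.findContours(cv2.morphologyEx(g,cv2.MORPH_OPEN,np.ones((3,3))),0,2)[0],key=len)
e=cv2.fitEllipse(cv2.convexHull(cn));print(e,onplane(c,*e[0],50))
# web hub depth
print(onplane(c,297,152,60))
```

```text
red 660 [326.2 194.1] [315 176  24  36] [536.2  14.7 128. ] [297.23800354 301.24880981]
red 1 [230. 101.] [230 101   1   1] [431.3 -26.4 128. ] [357.89022827 357.89022827]
blue 320 [340.9 224.1] [331 213  23  22] [578.3  13.   96. ] [343.76824463 346.91685486]
blue 2 [351.  228.5] [351 228   1   2] [586.8  20.5  96. ] [347.45316223 347.87226868]
green 1608 [388.2 211.7] [370 171  48  70] [616.1  66.3  12. ] [420.043573   431.86854553]
green 699 [336.6 259.3] [316 244  41  36] [649.7 -18.   12. ] [443.48206299 448.46255493]
z pct [ 88.94214628 135.16507606 136.83718434] xy of all [535.38992369  14.77548071]
top 443 [538.43473594  13.81125625 136.83749171] [464.76034426   3.56679954 130.12131682] [549.29221121  40.75942128 425.17456533]
((252.18223571777344, 118.19206237792969), (61.28789138793945, 114.51570129394531), 30.070798873901367) [447.52894281 -30.65936893  50.        ]
[498.15437468  -1.15070481  60.        ]
```

>>> jog_arm:
  plan: [0.003, 0.0045, -0.03, 0, 0, 0, 0.003, 0.0045, -0.07, 0, 0, 0, 0.003, 0.0045, -0.11, 0, 0, 0, 0.003, 0.0045, -0.135, 0, 0, 0, 0.003, 0.0045, -0.142, 0, 0, 0, 0.003, 0.0045, -0.142, 0, 0, 0, 0.003, 0.0045, -0.142, 0, 0, 0]

```text
clock: 2.25
eef_pos: [538.8, 14.5, 105.0]
eef_rot: [3.141, 0.002, 2.728]
wrist_force: [0.1, -0.1, -0.2]
finger_gap: 60.1
finger_force: 0.0
```

>>> jog_arm:
  plan: [0, 0, 0, 0, 0, 0, 0, 0, 0, 0, 0, 0, 0, 0, 0, 0, 0, 0, 0, 0, 0, 0, 0, 0, 0, 0, 0, 0, 0, 0]
  claw: 0.015
  force: 40

```text
clock: 2.75
eef_pos: [538.2, 14.0, 103.6]
eef_rot: [3.142, 0.0, 2.728]
wrist_force: [-0.0, -0.2, 0.1]
finger_gap: 23.5
finger_force: 0.6
```

Run:
```python
from h import *
from cell import manip,camera,get_calibration
s=manip.read_state();print(s)
```

```text
{'clock': 2.75, 'joints': array([-4.19615063e-02,  3.80877860e-01,  1.66433803e+00, -1.97483911e-05,
        1.09625595e+00, -1.19889245e+00]), 'qd': array([-8.52335936e-05, -1.98709477e-06,  3.37420124e-04, -1.03356627e-02,
        3.68541467e-03, -9.63192472e-04]), 'effort': array([ 1.19502252e-02, -5.41711342e+01, -3.16089749e+01,  2.08851183e-02,
        7.40369246e-02, -3.87637319e-04]), 'eef_pos': array([538.17845425,  14.03144518, 103.55540673]), 'eef_rot': array([3.14156512e+00, 1.18939464e-04, 2.72773629e+00]), 'wrist_force': array([-0.01626796, -0.19276214,  0.12257611]), 'moment': array([-0.18631899,  0.11967257, -0.00234552]), 'finger_force': 0.5832229927182198, 'finger_gap': 23.532339542965516}
```

```bash
cat > seg.py <<'E'
import numpy as np,sys
r,a0,n,step,rows=[float(x) for x in sys.argv[1:6]]
for k in range(int(n)):
    a=np.radians(a0+k*step); b=a+np.radians(step)*np.arange(1,rows+1)/rows
    print(round(a0+(k+1)*step,1),', '.join(f"{x:.4f}, {y:.4f}, 0, 0, 0, 0" for x,y in r/1000*np.c_[np.cos(b)-np.cos(a),np.sin(b)-np.sin(a)]))
E
python3 seg.py 45 19.6 8 15 5
```

```text
34.6 -0.0008, 0.0022, 0, 0, 0, 0, -0.0018, 0.0043, 0, 0, 0, 0, -0.0029, 0.0064, 0, 0, 0, 0, -0.0041, 0.0085, 0, 0, 0, 0, -0.0054, 0.0105, 0, 0, 0, 0
49.6 -0.0014, 0.0019, 0, 0, 0, 0, -0.0029, 0.0037, 0, 0, 0, 0, -0.0045, 0.0055, 0, 0, 0, 0, -0.0061, 0.0071, 0, 0, 0, 0, -0.0079, 0.0087, 0, 0, 0, 0
64.6 -0.0018, 0.0015, 0, 0, 0, 0, -0.0037, 0.0029, 0, 0, 0, 0, -0.0057, 0.0041, 0, 0, 0, 0, -0.0078, 0.0053, 0, 0, 0, 0, -0.0099, 0.0064, 0, 0, 0, 0
79.6 -0.0022, 0.0010, 0, 0, 0, 0, -0.0044, 0.0018, 0, 0, 0, 0, -0.0066, 0.0025, 0, 0, 0, 0, -0.0089, 0.0031, 0, 0, 0, 0, -0.0112, 0.0036, 0, 0, 0, 0
94.6 -0.0023, 0.0004, 0, 0, 0, 0, -0.0047, 0.0006, 0, 0, 0, 0, -0.0070, 0.0007, 0, 0, 0, 0, -0.0094, 0.0007, 0, 0, 0, 0, -0.0117, 0.0006, 0, 0, 0, 0
109.6 -0.0023, -0.0003, 0, 0, 0, 0, -0.0047, -0.0006, 0, 0, 0, 0, -0.0070, -0.0011, 0, 0, 0, 0, -0.0092, -0.0017, 0, 0, 0, 0, -0.0115, -0.0025, 0, 0, 0, 0
124.6 -0.0022, -0.0008, 0, 0, 0, 0, -0.0043, -0.0018, 0, 0, 0, 0, -0.0064, -0.0029, 0, 0, 0, 0, -0.0085, -0.0041, 0, 0, 0, 0, -0.0105, -0.0054, 0, 0, 0, 0
139.6 -0.0019, -0.0014, 0, 0, 0, 0, -0.0037, -0.0029, 0, 0, 0, 0, -0.0055, -0.0045, 0, 0, 0, 0, -0.0071, -0.0061, 0, 0, 0, 0, -0.0087, -0.0079, 0, 0, 0, 0
```

>>> jog_arm:
  plan: [0, 0, 0, 0, 0, 0, 0, 0, 0, 0, 0, 0, 0, 0, 0, 0, 0, 0]

```text
clock: 3.05
eef_pos: [538.0, 14.0, 103.5]
eef_rot: [-3.141, -0.0, 2.728]
wrist_force: [-3.5, -1.9, 3.8]
finger_gap: 21.6
finger_force: 40.0
```

>>> jog_arm:
  plan: [-0.0008, 0.0022, 0, 0, 0, 0, -0.0018, 0.0043, 0, 0, 0, 0, -0.0029, 0.0064, 0, 0, 0, 0, -0.0041, 0.0085, 0, 0, 0, 0, -0.0054, 0.0105, 0, 0, 0, 0]

```text
clock: 3.55
eef_pos: [532.6, 24.7, 103.5]
eef_rot: [-3.141, 0.0, 2.728]
wrist_force: [-4.1, -4.0, 4.3]
finger_gap: 21.0
finger_force: 40.0
```

>>> jog_arm:
  plan: [-0.0014, 0.0019, 0, 0, 0, 0, -0.0029, 0.0037, 0, 0, 0, 0, -0.0045, 0.0055, 0, 0, 0, 0, -0.0061, 0.0071, 0, 0, 0, 0, -0.0079, 0.0087, 0, 0, 0, 0]

```text
clock: 4.05
eef_pos: [524.9, 33.4, 103.5]
eef_rot: [3.141, 0.0, 2.728]
wrist_force: [-1.5, -2.9, 4.7]
finger_gap: 21.2
finger_force: 40.0
```

>>> jog_arm:
  plan: [-0.0018, 0.0015, 0, 0, 0, 0, -0.0037, 0.0029, 0, 0, 0, 0, -0.0057, 0.0041, 0, 0, 0, 0, -0.0078, 0.0053, 0, 0, 0, 0, -0.0099, 0.0064, 0, 0, 0, 0]

```text
clock: 4.55
eef_pos: [515.0, 39.9, 103.6]
eef_rot: [3.141, 0.0, 2.728]
wrist_force: [0.7, -2.2, 3.9]
finger_gap: 21.3
finger_force: 40.0
```

>>> jog_arm:
  plan: [-0.0022, 0.001, 0, 0, 0, 0, -0.0044, 0.0018, 0, 0, 0, 0, -0.0066, 0.0025, 0, 0, 0, 0, -0.0089, 0.0031, 0, 0, 0, 0, -0.0112, 0.0036, 0, 0, 0, 0]

```text
clock: 5.05
eef_pos: [503.6, 43.5, 103.5]
eef_rot: [3.141, 0.0, 2.728]
wrist_force: [0.7, 0.1, 5.8]
finger_gap: 21.2
finger_force: 40.0
```

>>> jog_arm:
  plan: [-0.0023, 0.0004, 0, 0, 0, 0, -0.0047, 0.0006, 0, 0, 0, 0, -0.007, 0.0007, 0, 0, 0, 0, -0.0094, 0.0007, 0, 0, 0, 0, -0.0117, 0.0006, 0, 0, 0, 0]

```text
clock: 5.55
eef_pos: [491.9, 44.1, 103.5]
eef_rot: [3.141, 0.0, 2.728]
wrist_force: [1.2, 1.0, 3.8]
finger_gap: 21.0
finger_force: 40.0
```

>>> jog_arm:
  plan: [-0.0023, -0.0003, 0, 0, 0, 0, -0.0047, -0.0006, 0, 0, 0, 0, -0.007, -0.0011, 0, 0, 0, 0, -0.0092, -0.0017, 0, 0, 0, 0, -0.0115, -0.0025, 0, 0, 0, 0]

```text
clock: 6.05
eef_pos: [480.4, 41.7, 103.5]
eef_rot: [3.141, -0.0, 2.728]
wrist_force: [0.4, 2.4, 5.7]
finger_gap: 21.4
finger_force: 40.0
```

>>> jog_arm:
  plan: [-0.0022, -0.0008, 0, 0, 0, 0, -0.0043, -0.0018, 0, 0, 0, 0, -0.0064, -0.0029, 0, 0, 0, 0, -0.0085, -0.0041, 0, 0, 0, 0, -0.0105, -0.0054, 0, 0, 0, 0]

```text
clock: 6.55
eef_pos: [470.7, 36.9, 103.6]
eef_rot: [3.139, 0.001, 2.728]
wrist_force: [8.7, 9.8, 0.9]
finger_gap: 21.5
finger_force: 40.0
```

>>> jog_arm:
  plan: [-0.0019, -0.0014, 0, 0, 0, 0, -0.0037, -0.0029, 0, 0, 0, 0, -0.0055, -0.0045, 0, 0, 0, 0, -0.0071, -0.0061, 0, 0, 0, 0, -0.0087, -0.0079, 0, 0, 0, 0]

```text
clock: 7.05
eef_pos: [461.8, 29.2, 103.5]
eef_rot: [3.139, 0.001, 2.728]
wrist_force: [5.7, 10.5, 2.9]
finger_gap: 21.3
finger_force: 40.0
```

```bash
python3 seg.py 45 139.6 15 15 5
```

```text
154.6 -0.0015, -0.0018, 0, 0, 0, 0, -0.0029, -0.0037, 0, 0, 0, 0, -0.0041, -0.0057, 0, 0, 0, 0, -0.0053, -0.0078, 0, 0, 0, 0, -0.0064, -0.0099, 0, 0, 0, 0
169.6 -0.0010, -0.0022, 0, 0, 0, 0, -0.0018, -0.0044, 0, 0, 0, 0, -0.0025, -0.0066, 0, 0, 0, 0, -0.0031, -0.0089, 0, 0, 0, 0, -0.0036, -0.0112, 0, 0, 0, 0
184.6 -0.0004, -0.0023, 0, 0, 0, 0, -0.0006, -0.0047, 0, 0, 0, 0, -0.0007, -0.0070, 0, 0, 0, 0, -0.0007, -0.0094, 0, 0, 0, 0, -0.0006, -0.0117, 0, 0, 0, 0
199.6 0.0003, -0.0023, 0, 0, 0, 0, 0.0006, -0.0047, 0, 0, 0, 0, 0.0011, -0.0070, 0, 0, 0, 0, 0.0017, -0.0092, 0, 0, 0, 0, 0.0025, -0.0115, 0, 0, 0, 0
214.6 0.0008, -0.0022, 0, 0, 0, 0, 0.0018, -0.0043, 0, 0, 0, 0, 0.0029, -0.0064, 0, 0, 0, 0, 0.0041, -0.0085, 0, 0, 0, 0, 0.0054, -0.0105, 0, 0, 0, 0
229.6 0.0014, -0.0019, 0, 0, 0, 0, 0.0029, -0.0037, 0, 0, 0, 0, 0.0045, -0.0055, 0, 0, 0, 0, 0.0061, -0.0071, 0, 0, 0, 0, 0.0079, -0.0087, 0, 0, 0, 0
244.6 0.0018, -0.0015, 0, 0, 0, 0, 0.0037, -0.0029, 0, 0, 0, 0, 0.0057, -0.0041, 0, 0, 0, 0, 0.0078, -0.0053, 0, 0, 0, 0, 0.0099, -0.0064, 0, 0, 0, 0
259.6 0.0022, -0.0010, 0, 0, 0, 0, 
[... 434 characters left out ...]
 0, 0, 0, 0.0043, 0.0018, 0, 0, 0, 0, 0.0064, 0.0029, 0, 0, 0, 0, 0.0085, 0.0041, 0, 0, 0, 0, 0.0105, 0.0054, 0, 0, 0, 0
319.6 0.0019, 0.0014, 0, 0, 0, 0, 0.0037, 0.0029, 0, 0, 0, 0, 0.0055, 0.0045, 0, 0, 0, 0, 0.0071, 0.0061, 0, 0, 0, 0, 0.0087, 0.0079, 0, 0, 0, 0
334.6 0.0015, 0.0018, 0, 0, 0, 0, 0.0029, 0.0037, 0, 0, 0, 0, 0.0041, 0.0057, 0, 0, 0, 0, 0.0053, 0.0078, 0, 0, 0, 0, 0.0064, 0.0099, 0, 0, 0, 0
349.6 0.0010, 0.0022, 0, 0, 0, 0, 0.0018, 0.0044, 0, 0, 0, 0, 0.0025, 0.0066, 0, 0, 0, 0, 0.0031, 0.0089, 0, 0, 0, 0, 0.0036, 0.0112, 0, 0, 0, 0
364.6 0.0004, 0.0023, 0, 0, 0, 0, 0.0006, 0.0047, 0, 0, 0, 0, 0.0007, 0.0070, 0, 0, 0, 0, 0.0007, 0.0094, 0, 0, 0, 0, 0.0006, 0.0117, 0, 0, 0, 0
```

```bash
python3 seg.py 45 154.6 12 -4 2; echo; python3 seg.py 45 106.6 12 4 2
```

```text
150.6 0.0007, 0.0014, 0, 0, 0, 0, 0.0014, 0.0028, 0, 0, 0, 0
146.6 0.0008, 0.0014, 0, 0, 0, 0, 0.0016, 0.0027, 0, 0, 0, 0
142.6 0.0009, 0.0013, 0, 0, 0, 0, 0.0018, 0.0026, 0, 0, 0, 0
138.6 0.0010, 0.0012, 0, 0, 0, 0, 0.0020, 0.0024, 0, 0, 0, 0
134.6 0.0011, 0.0012, 0, 0, 0, 0, 0.0022, 0.0023, 0, 0, 0, 0
130.6 0.0011, 0.0011, 0, 0, 0, 0, 0.0023, 0.0021, 0, 0, 0, 0
126.6 0.0012, 0.0010, 0, 0, 0, 0, 0.0025, 0.0020, 0, 0, 0, 0
122.6 0.0013, 0.0009, 0, 0, 0, 0, 0.0026, 0.0018, 0, 0, 0, 0
118.6 0.0013, 0.0008, 0, 0, 0, 0, 0.0027, 0.0016, 0, 0, 0, 0
114.6 0.0014, 0.0007, 0, 0, 0, 0, 0.0028, 0.0014, 0, 0, 0, 0
110.6 0.0014, 0.0006, 0, 0, 0, 0, 0.0029, 0.0012, 0, 0, 0, 0
106.6 0.0015, 0.0005, 0, 0, 0, 0, 0.0030, 0.0010, 0, 0, 0, 0

110.6 -0.0015, -0.0005, 0, 0, 0, 0, -0.0030, -0.0010, 0, 0, 0, 0
114.6 -0.0015, -0.0006, 0, 0, 0, 0, -0.0029, -0.0012, 0, 0, 0, 0
118.6 -0.0014, -0.0007, 0, 0, 0, 0, -0.0028, -0.0014, 0, 0, 0, 0
122.6 -0.0014, -0.0008, 0, 0, 0, 0, -0.0027, -0.0016, 0, 0, 0, 0
126.6 -0.0013, -0.0009, 0, 0, 0, 0, -0.0026, -0.0018, 0, 0, 0, 0
130.6 -0.0012, -0.0010, 0, 0, 0, 0, -0.0025, -0.0020, 0, 0, 0, 0
134.6 -0.0012, -0.0010, 0, 0, 0, 0, -0.0023, -0.0021, 0, 0, 0, 0
138.6 -0.0011, -0.0011, 0, 0, 0, 0, -0.0022, -0.0023, 0, 0, 0, 0
142.6 -0.0010, -0.0012, 0, 0, 0, 0, -0.0020, -0.0024, 0, 0, 0, 0
146.6 -0.0009, -0.0013, 0, 0, 0, 0, -0.0018, -0.0026, 0, 0, 0, 0
150.6 -0.0008, -0.0013, 0, 0, 0, 0, -0.0016, -0.0027, 0, 0, 0, 0
154.6 -0.0007, -0.0014, 0, 0, 0, 0, -0.0014, -0.0028, 0, 0, 0, 0
```

>>> jog_arm:
  plan: [-0.0015, -0.0018, 0, 0, 0, 0, -0.0029, -0.0037, 0, 0, 0, 0, -0.0041, -0.0057, 0, 0, 0, 0, -0.0053, -0.0078, 0, 0, 0, 0, -0.0064, -0.0099, 0, 0, 0, 0]

```text
clock: 7.55
eef_pos: [454.6, 18.3, 103.5]
eef_rot: [3.141, -0.001, 2.728]
wrist_force: [0.0, 1.9, 7.4]
finger_gap: 21.5
finger_force: 40.0
```

>>> jog_arm:
  plan: [0.0007, 0.0014, 0, 0, 0, 0, 0.0014, 0.0028, 0, 0, 0, 0]

```text
clock: 7.75
eef_pos: [455.8, 20.9, 103.5]
eef_rot: [-3.141, -0.001, 2.728]
wrist_force: [-2.9, -1.6, 8.5]
finger_gap: 21.5
finger_force: 40.0
```

>>> jog_arm:
  plan: [0.0008, 0.0014, 0, 0, 0, 0, 0.0016, 0.0027, 0, 0, 0, 0]

```text
clock: 7.95
eef_pos: [457.3, 23.3, 103.5]
eef_rot: [-3.14, -0.001, 2.728]
wrist_force: [-4.6, -5.3, 10.2]
finger_gap: 21.2
finger_force: 40.0
```

>>> jog_arm:
  plan: [0.0009, 0.0013, 0, 0, 0, 0, 0.0018, 0.0026, 0, 0, 0, 0]

```text
clock: 8.15
eef_pos: [458.9, 25.6, 103.5]
eef_rot: [-3.139, -0.001, 2.728]
wrist_force: [-5.9, -7.4, 11.6]
finger_gap: 21.8
finger_force: 40.0
```

>>> jog_arm:
  plan: [0.001, 0.0012, 0, 0, 0, 0, 0.002, 0.0024, 0, 0, 0, 0]

```text
clock: 8.35
eef_pos: [460.6, 27.8, 103.4]
eef_rot: [-3.139, -0.002, 2.728]
wrist_force: [-8.7, -8.1, 12.8]
finger_gap: 21.6
finger_force: 40.0
```

>>> jog_arm:
  plan: [0.0011, 0.0012, 0, 0, 0, 0, 0.0022, 0.0023, 0, 0, 0, 0]

```text
clock: 8.55
eef_pos: [462.6, 30.1, 103.4]
eef_rot: [-3.138, -0.002, 2.728]
wrist_force: [-10.4, -8.0, 14.3]
finger_gap: 21.4
finger_force: 40.0
```

>>> jog_arm:
  plan: [0.0011, 0.0011, 0, 0, 0, 0, 0.0023, 0.0021, 0, 0, 0, 0]

```text
clock: 8.75
eef_pos: [464.7, 32.2, 103.4]
eef_rot: [-3.138, -0.003, 2.728]
wrist_force: [-11.8, -8.1, 15.2]
finger_gap: 21.1
finger_force: 40.0
```

>>> jog_arm:
  plan: [0.0012, 0.001, 0, 0, 0, 0, 0.0025, 0.002, 0, 0, 0, 0]

```text
clock: 8.95
eef_pos: [467.2, 34.3, 103.4]
eef_rot: [-3.139, -0.003, 2.728]
wrist_force: [-12.6, -7.4, 15.5]
finger_gap: 21.5
finger_force: 40.0
```

>>> jog_arm:
  plan: [0.0013, 0.0009, 0, 0, 0, 0, 0.0026, 0.0018, 0, 0, 0, 0]

```text
clock: 9.15
eef_pos: [469.8, 36.3, 103.4]
eef_rot: [-3.139, -0.003, 2.728]
wrist_force: [-9.9, -5.5, 15.2]
finger_gap: 21.3
finger_force: 40.0
```

>>> jog_arm:
  plan: [0.0013, 0.0008, 0, 0, 0, 0, 0.0027, 0.0016, 0, 0, 0, 0]

```text
clock: 9.35
eef_pos: [472.7, 38.1, 103.5]
eef_rot: [-3.14, -0.003, 2.728]
wrist_force: [-10.0, -2.6, 12.8]
finger_gap: 21.3
finger_force: 40.0
```

>>> jog_arm:
  plan: [0.0014, 0.0007, 0, 0, 0, 0, 0.0028, 0.0014, 0, 0, 0, 0]

```text
clock: 9.55
eef_pos: [475.8, 39.8, 103.5]
eef_rot: [-3.14, -0.002, 2.728]
wrist_force: [-7.2, -0.5, 11.4]
finger_gap: 21.8
finger_force: 40.0
```

>>> jog_arm:
  plan: [0.0014, 0.0006, 0, 0, 0, 0, 0.0029, 0.0012, 0, 0, 0, 0]

```text
clock: 9.75
eef_pos: [479.1, 41.2, 103.5]
eef_rot: [-3.141, -0.001, 2.728]
wrist_force: [-3.1, 1.4, 9.1]
finger_gap: 21.2
finger_force: 40.0
```

>>> jog_arm:
  plan: [0.0015, 0.0005, 0, 0, 0, 0, 0.003, 0.001, 0, 0, 0, 0]

```text
clock: 9.95
eef_pos: [482.4, 42.3, 103.5]
eef_rot: [-3.142, -0.001, 2.728]
wrist_force: [-1.6, 2.4, 7.4]
finger_gap: 21.2
finger_force: 40.0
```

>>> jog_arm:
  plan: [-0.0015, -0.0005, 0, 0, 0, 0, -0.003, -0.001, 0, 0, 0, 0]

```text
clock: 10.15
eef_pos: [479.6, 41.4, 103.5]
eef_rot: [3.141, -0.0, 2.728]
wrist_force: [0.5, 2.5, 6.5]
finger_gap: 21.4
finger_force: 40.0
```

>>> jog_arm:
  plan: [-0.0015, -0.0006, 0, 0, 0, 0, -0.0029, -0.0012, 0, 0, 0, 0]

```text
clock: 10.35
eef_pos: [477.0, 40.3, 103.5]
eef_rot: [3.141, 0.0, 2.728]
wrist_force: [4.2, 4.7, 4.0]
finger_gap: 21.2
finger_force: 40.0
```

>>> jog_arm:
  plan: [-0.0014, -0.0007, 0, 0, 0, 0, -0.0028, -0.0014, 0, 0, 0, 0]

```text
clock: 10.55
eef_pos: [474.5, 39.1, 103.5]
eef_rot: [3.14, 0.001, 2.728]
wrist_force: [5.7, 7.2, 1.5]
finger_gap: 21.8
finger_force: 40.0
```

>>> jog_arm:
  plan: [-0.0014, -0.0008, 0, 0, 0, 0, -0.0027, -0.0016, 0, 0, 0, 0]

```text
clock: 10.75
eef_pos: [472.0, 37.7, 103.6]
eef_rot: [3.139, 0.001, 2.728]
wrist_force: [7.7, 9.0, 0.9]
finger_gap: 21.4
finger_force: 40.0
```

>>> jog_arm:
  plan: [-0.0013, -0.0009, 0, 0, 0, 0, -0.0026, -0.0018, 0, 0, 0, 0]

```text
clock: 10.95
eef_pos: [469.5, 36.0, 103.6]
eef_rot: [3.139, 0.001, 2.728]
wrist_force: [9.2, 10.0, -0.4]
finger_gap: 21.1
finger_force: 40.0
```

>>> jog_arm:
  plan: [-0.0012, -0.001, 0, 0, 0, 0, -0.0025, -0.002, 0, 0, 0, 0]

```text
clock: 11.15
eef_pos: [467.0, 34.2, 103.6]
eef_rot: [3.139, 0.001, 2.728]
wrist_force: [9.2, 12.3, -0.4]
finger_gap: 21.3
finger_force: 40.0
```

>>> jog_arm:
  plan: [-0.0012, -0.001, 0, 0, 0, 0, -0.0023, -0.0021, 0, 0, 0, 0]

```text
clock: 11.35
eef_pos: [464.6, 32.1, 103.6]
eef_rot: [3.139, 0.001, 2.728]
wrist_force: [6.3, 11.6, 1.2]
finger_gap: 21.3
finger_force: 40.0
```

>>> jog_arm:
  plan: [-0.0011, -0.0011, 0, 0, 0, 0, -0.0022, -0.0023, 0, 0, 0, 0]

```text
clock: 11.55
eef_pos: [462.3, 29.7, 103.6]
eef_rot: [3.139, 0.001, 2.728]
wrist_force: [6.2, 11.1, 2.6]
finger_gap: 21.1
finger_force: 40.0
```

>>> jog_arm:
  plan: [-0.001, -0.0012, 0, 0, 0, 0, -0.002, -0.0024, 0, 0, 0, 0]

```text
clock: 11.75
eef_pos: [460.0, 27.1, 103.5]
eef_rot: [3.14, 0.0, 2.728]
wrist_force: [4.4, 8.5, 3.3]
finger_gap: 21.4
finger_force: 40.0
```

>>> jog_arm:
  plan: [-0.0009, -0.0013, 0, 0, 0, 0, -0.0018, -0.0026, 0, 0, 0, 0]

```text
clock: 11.95
eef_pos: [458.0, 24.3, 103.5]
eef_rot: [3.14, -0.0, 2.728]
wrist_force: [1.8, 6.8, 6.2]
finger_gap: 21.5
finger_force: 40.0
```

>>> jog_arm:
  plan: [-0.0008, -0.0013, 0, 0, 0, 0, -0.0016, -0.0027, 0, 0, 0, 0]

```text
clock: 12.15
eef_pos: [456.1, 21.3, 103.5]
eef_rot: [3.141, -0.0, 2.728]
wrist_force: [-1.1, 3.9, 5.9]
finger_gap: 21.0
finger_force: 40.0
```

>>> jog_arm:
  plan: [-0.0007, -0.0014, 0, 0, 0, 0, -0.0014, -0.0028, 0, 0, 0, 0]

```text
clock: 12.35
eef_pos: [454.6, 18.2, 103.5]
eef_rot: [-3.141, -0.001, 2.728]
wrist_force: [-1.5, 1.4, 7.6]
finger_gap: 21.3
finger_force: 40.0
```

Run:
```python
import numpy as np
from scipy.optimize import least_squares
cw=np.array([[455.8,20.9,-2.9,-1.6],[457.3,23.3,-4.6,-5.3],[458.9,25.6,-5.9,-7.4],[460.6,27.8,-8.7,-8.1],[462.6,30.1,-10.4,-8.0],[464.7,32.2,-11.8,-8.1],[467.2,34.3,-12.6,-7.4],[469.8,36.3,-9.9,-5.5],[472.7,38.1,-10,-2.6],[475.8,39.8,-7.2,-.5],[479.1,41.2,-3.1,1.4],[482.4,42.3,-1.6,2.4]])
cc=np.array([[479.6,41.4,.5,2.5],[477,40.3,4.2,4.7],[474.5,39.1,5.7,7.2],[472,37.7,7.7,9],[469.5,36,9.2,10],[467,34.2,9.2,12.3],[464.6,32.1,6.3,11.6],[462.3,29.7,6.2,11.1],[460,27.1,4.4,8.5],[458,24.3,1.8,6.8],[456.1,21.3,-1.1,3.9],[454.6,18.2,-1.5,1.4]])
big=np.array([[538.2,14],[532.6,24.7],[524.9,33.4],[515,39.9],[503.6,43.5],[491.9,44.1],[480.4,41.7],[470.7,36.9],[461.8,29.2],[454.6,18.3]])
P=np.vstack([big,cw[:,:2],cc[:,:2]])
C=least_squares(lambda q:np.hypot(*(P-q[:2]).T)-q[2],[495,-1,45]).x;print("centre",C)
for C in(C[:2],np.array([495.5,-1])):
  D=[]
  for s,M in((-1,cw),(1,cc)):
    v=M[:,:2]-C;a=np.arctan2(v[:,1],v[:,0]);ft=-s*(-np.sin(a)*M[:,2]+np.cos(a)*M[:,3]);D.append((s,np.degrees(a),ft));
    print(s,np.c_[np.degrees(a),ft].round(1).tolist())
  def g(q,s,a):
    x=np.clip((a-q[0])/26,-1,1);d=np.maximum(1.5*(1+np.cos(np.pi*x))-.8,0);sl=-s*1.5*np.pi/np.radians(26)*np.sin(np.pi*x)/72
    return q[1]*d*(1-0+0*x+ -(-sl))+q[2]
  for name,DD in(("both",D),("cw",D[:1]),("ccw",D[1:])):
    r=least_squares(lambda q:np.hstack([f-g(q,s,a) for s,a,f in DD]),[131,6,1],loss='soft_l1');print(name,r.x.round(2),r.cost.round(2))
```

```text
centre [495.47876357  -0.93718321  45.20443016]
-1 [[151.2, 2.8], [147.6, 6.9], [144.0, 9.5], [140.5, 11.8], [136.7, 13.0], [132.9, 14.2], [128.7, 14.5], [124.6, 11.3], [120.3, 9.9], [115.8, 6.7], [111.2, 2.4], [106.8, 0.8]]
1 [[110.6, 1.3], [114.1, 5.8], [117.7, 8.4], [121.3, 11.3], [125.1, 13.3], [129.0, 14.9], [133.1, 12.5], [137.3, 12.4], [141.7, 9.4], [146.0, 6.6], [150.5, 2.9], [154.9, 0.6]]
both [131.1    4.9    3.91] 16.77
cw [131.48   4.84   4.03] 8.57
ccw [130.76   4.97   3.73] 7.98
-1 [[151.1, 2.8], [147.5, 6.9], [144.0, 9.5], [140.5, 11.8], [136.6, 13.0], [132.9, 14.2], [128.7, 14.5], [124.6, 11.3], [120.2, 9.9], [115.8, 6.7], [111.2, 2.4], [106.8, 0.8]]
1 [[110.6, 1.3], [114.1, 5.8], [117.6, 8.4], [121.3, 11.3], [125.1, 13.3], [129.0, 14.9], [133.0, 12.5], [137.2, 12.4], [141.6, 9.4], [146.0, 6.6], [150.5, 2.9], [154.9, 0.6]]
both [131.07   4.91   3.9 ] 16.67
cw [131.44   4.85   4.02] 8.51
ccw [130.74   4.98   3.71] 7.93
```

>>> jog_arm:
  plan: [0.0017, 0.0035, 0, 0, 0, 0, 0.0034, 0.0061, 0, 0, 0, 0, 0.0053, 0.0087, 0, 0, 0, 0, 0.0073, 0.0111, 0, 0, 0, 0, 0.0095, 0.0134, 0, 0, 0, 0, 0.0112, 0.0149, 0, 0, 0, 0, 0.0112, 0.0149, 0, 0, 0, 0, 0.0112, 0.0149, 0, 0, 0, 0]

```text
clock: 13.15
eef_pos: [465.4, 32.8, 103.5]
eef_rot: [-3.14, -0.001, 2.728]
wrist_force: [-5.0, -1.0, 10.0]
finger_gap: 21.9
finger_force: 40.0
```

>>> jog_arm:
  plan: [0, 0, 0, 0, 0, 0, 0, 0, 0, 0, 0, 0, 0, 0, 0, 0, 0, 0, 0, 0, 0, 0, 0, 0, 0, 0, 0, 0, 0, 0]
  claw: 0.05

```text
clock: 13.65
eef_pos: [466.0, 33.1, 103.3]
eef_rot: [-3.141, -0.0, 2.728]
wrist_force: [-0.1, -0.2, 0.6]
finger_gap: 49.9
finger_force: 0.0
```

>>> jog_arm:
  plan: [0, 0, 0.03, 0, 0, 0, 0, 0, 0.07, 0, 0, 0, 0, 0, 0.11, 0, 0, 0, 0, 0, 0.14, 0, 0, 0, 0, 0, 0.14, 0, 0, 0, 0, 0, 0.14, 0, 0, 0]

```text
clock: 14.25
eef_pos: [466.1, 33.1, 243.3]
eef_rot: [3.141, 0.0, 2.728]
wrist_force: [-0.8, -0.1, -0.1]
finger_gap: 50.5
finger_force: 0.0
```

Run:
```python
from h import *
from cell import manip,camera,get_calibration
s=manip.read_state();print(s['clock'],s['eef_pos'],s['wrist_force'])
for n,roi in(("wrist",(150,20,500,300)),("top",(280,165,350,255))):
    c=get_calibration(n);p,d=camera(n);np.savez(n+"2.npz",p=p,d=d,c=c)
    cv2.imwrite(f"pics/{n}2.png",p[:,:,::-1])
    for nm,C,z in(("red",((165,100,30),(10,255,255)),135),("blue",((100,100,25),(130,255,255)),96)):
        for a,ce,st,m in blobs(p,*C,roi,2): print(n,nm,a,ce.round(1),st,onplane(c,*ce,z).round(1),np.percentile(d[m],[2,50]))
```

```text
14.25 [466.1087816   33.05813497 243.25825576] [-0.77155928 -0.07059378 -0.14664498]
wrist red 668 [319.5 192.2] [308 174  24  36] [461.5  34.7 135. ] [295.4575946  299.13497925]
wrist red 1 [299. 141.] [299 141   1   1] [414.8  36.7 135. ] [366.79275513 366.79275513]
wrist blue 380 [346.2 288.1] [335 278  23  22] [577.5  14.4  96. ] [361.86728394 364.99559021]
top red 3 [303.  227.3] [302 227   3   2] [451.6  31.2 135. ] [1295.0882959  1296.83239746]
```

View pics/wrist2.png

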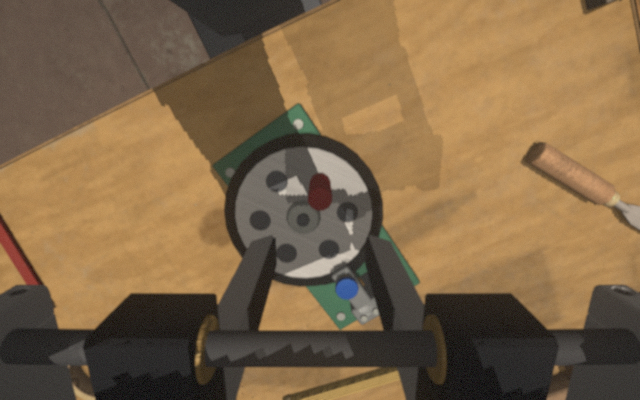

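Seen from the wrist, the handle is at (320,192). The wheel stayed put, and the cap is in clear view at (346,288), which gives (577.5, 14.4), 83.4 mm from the axis as it should be.

>>> jog_arm:
  plan: [0.04, -0.007, 0, 0, 0, 0, 0.08, -0.013, 0, 0, 0, 0, 0.1112, -0.0188, -0.02, 0, 0, 0, 0.1112, -0.0188, -0.06, 0, 0, 0, 0.1112, -0.0188, -0.1, 0, 0, 0, 0.1112, -0.0188, -0.13, 0, 0, 0, 0.1112, -0.0188, -0.13, 0, 0, 0, 0.1112, -0.0188, -0.13, 0, 0, 0]
  claw: 0
  force: 10

```text
clock: 15.15
eef_pos: [577.3, 14.3, 113.6]
eef_rot: [-3.141, -0.001, 2.728]
wrist_force: [0.8, 0.5, 0.6]
finger_gap: 0.6
finger_force: 0.0
```

Run:
```python
from h import *
from cell import manip,camera,get_calibration
s=manip.read_state();print(s['clock'],s['eef_pos'],s['finger_gap'])
n="wrist";c=get_calibration(n);p,d=camera(n)
cv2.imwrite("pics/w3.png",p[:,:,::-1])
for a,ce,st,m in blobs(p,(100,100,25),(130,255,255),(150,20,500,400),3): print(a,ce.round(1),st,onplane(c,*ce,96).round(1))
```

```text
15.15 [577.31730301  14.27386926 113.59473474] 0.5739288048626853
515 [321.  228.7] [301 219  40  22] [573.2  16.9  96. ]
2 [320.5 243. ] [320 243   2   1] [581.6  12.9  96. ]
2 [320.5 248. ] [320 248   2   1] [584.6  11.6  96. ]
```

View pics/w3.png

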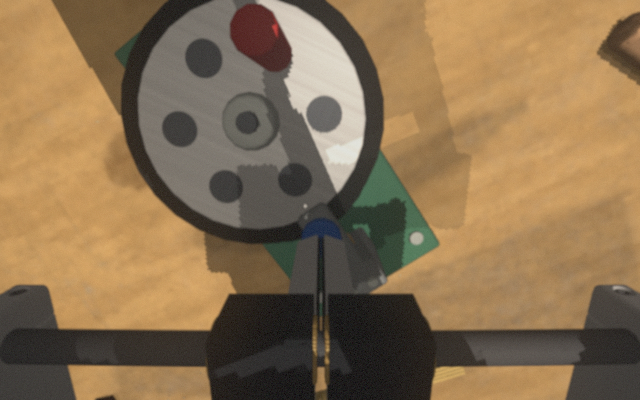

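The closed fingers are centred over the blue cap: it spans columns 301–340 and the fingers are at 321. Pressing now.

>>> jog_arm:
  plan: [0, 0, -0.008, 0, 0, 0, 0, 0, -0.014, 0, 0, 0, 0, 0, -0.0165, 0, 0, 0, 0, 0, -0.0185, 0, 0, 0, 0, 0, -0.02, 0, 0, 0, 0, 0, -0.02, 0, 0, 0]

```text
clock: 15.8
eef_pos: [577.3, 14.3, 93.6]
eef_rot: [-3.142, -0.0, 2.728]
wrist_force: [-1.5, 0.5, 3.8]
finger_gap: 0.5
finger_force: 1.9
```

>>> jog_arm:
  plan: [0, 0, -0.001, 0, 0, 0, 0, 0, -0.002, 0, 0, 0, 0, 0, -0.0025, 0, 0, 0, 0, 0, -0.0025, 0, 0, 0, 0, 0, -0.0025, 0, 0, 0]

```text
clock: 16.3
eef_pos: [577.4, 14.3, 91.1]
eef_rot: [3.142, 0.0, 2.728]
wrist_force: [-4.5, 0.9, 5.1]
finger_gap: 0.6
finger_force: 2.7
```

>>> jog_arm:
  plan: [0, 0, -0.0005, 0, 0, 0, 0, 0, -0.001, 0, 0, 0, 0, 0, -0.001, 0, 0, 0]

```text
clock: 16.6
eef_pos: [577.4, 14.3, 90.3]
eef_rot: [3.142, 0.0, 2.728]
wrist_force: [-4.2, -1.0, 6.7]
finger_gap: 0.6
finger_force: 3.4
```

>>> jog_arm:
  plan: [0, 0, -0.0003, 0, 0, 0, 0, 0, -0.0005, 0, 0, 0, 0, 0, -0.0005, 0, 0, 0]

```text
clock: 16.9
eef_pos: [577.4, 14.3, 90.2]
eef_rot: [3.141, 0.0, 2.728]
wrist_force: [-6.0, 0.4, 11.4]
finger_gap: 0.8
finger_force: 5.6
```

The force rose to 11 N with z stalled at 90.2, so the punch is at the bottom. Lifting off.

>>> jog_arm:
  plan: [0, 0, 0.002, 0, 0, 0, 0, 0, 0.005, 0, 0, 0, 0, 0, 0.01, 0, 0, 0, 0, 0, 0.03, 0, 0, 0, 0, 0, 0.07, 0, 0, 0, 0, 0, 0.11, 0, 0, 0, -0.09, 0.02, 0.15, 0, 0, 0, -0.11, 0.02, 0.15, 0, 0, 0, -0.11, 0.02, 0.15, 0, 0, 0, -0.11, 0.02, 0.15, 0, 0, 0]

```text
clock: 17.9
eef_pos: [466.4, 34.7, 241.1]
eef_rot: [3.14, 0.003, 2.728]
wrist_force: [0.2, -0.1, -0.6]
finger_gap: 0.7
finger_force: 0.0
```

Run:
```python
from h import *
from cell import manip,camera,get_calibration
s=manip.read_state();print(s['clock'],s['eef_pos'],s['wrist_force'])
n="wrist";c=get_calibration(n);p,d=camera(n)
for nm,C,z in(("red",((165,100,30),(10,255,255)),135),("blue",((100,100,25),(130,255,255)),96)):
    a,ce,st,m=blobs(p,*C,(150,20,500,330),1)[0]
    x,y=ce.astype(int);print(nm,a,ce.round(1),onplane(c,*ce,z).round(1),np.array(c['origin'])+ray(c,x,y)*d[y,x])
```

```text
17.9 [466.36965935  34.65974193 241.06668853] [ 0.23014802 -0.07229955 -0.55467734]
red 684 [317.7 193.2] [461.8  34.7 135. ] [461.04161262  34.38318924 136.40568739]
blue 42 [353.8 287.9] [580.2  23.8  96. ] [578.77207686  23.36870302  96.12966959]
```

```bash
python3 -c "
from cell import manip
print(manip.sign_off())"
```

```text
the job is handed in; nothing more can be done
None
```

I found the high spot's crest with the handle at about 131°, stopped it at the pointer and let go, then pressed the punch once all the way down; it sprang back with the wheel still in place, and I handed the job in at about 18 s.

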